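Close and lock the access panel of a filter housing

TASK

Shut the filter housing: push its open access panel down from above onto the seal with closed fingertips, then set a fingertip in the slot of the panel's quarter-turn fastener and, pressing lightly down on it, turn it clockwise a full quarter turn, until it stops and the panel is drawn down and locked. Do not grip or pinch the panel or reach under it, do not swing it further open, and leave the wipes box, the petri dish, the beaker and the screwdriver where they stand. Finish with the arm clear of everything.

Things in the scene. Friction and masses are not known exactly. Their poses are not given: they have to be found in the camera images.
- housing: Grey die-cast filter housing, fixed, 190 mm long (its x) by 150 mm wide (its y), walls 70 mm high, open on top, white pleated filter inside, two hose stubs at the back (+x) reaching 28 mm out. It stands on the left or the right of the bench. Origin: centre of its underside, on the bench; its front faces its own -x, z up.
- hinge (a point): Middle of the hinge axis of the panel, on the housing: 92 mm behind the housing's origin (+x) and 75 mm up; the hinge axis runs along the housing's y. Axes as the housing's.
- panel (a joint): Opening of the aluminium access panel, rad: 0 = fully home, grows as its front edge rises; starts 0.40 to 0.75 and stays where it is left (under 3 N at the front moves it). Plate 6 mm thick, 154 mm wide, from 10 to 187 mm in front of the hinge axis, which lies in its mid-plane: its top face is 78 mm above the bench when home.
- panel_left (a point): Point on the flat top face of the panel, left of the fastener, 150 mm in front of the hinge axis and 63 mm left (+y) of the middle. The flat strip here is 28 mm wide and runs the whole length of the panel. z is the panel's outward normal, x points to the hinge.
- panel_right (a point): The mirror point on the flat strip right of the fastener, 63 mm right (-y) of the middle. Axes likewise.
- panel_liner: Flat grey lining plate under the panel, 146 x 128 x 4 mm; the fingers must not press on it (it is touched only by reaching under the panel). Origin on the hinge axis, axes as the panel's.
- slot (a point): Centre of the fastener's slot, at its mouth, on the top of the round steel head; 130 mm in front of the hinge axis, on the panel's middle line. Slot 34 mm wide, 64 mm long, closed at both ends, 12 mm deep; mouth 92 mm and floor 80 mm above the bench when the panel is home. Turns with the head: point y along the slot, z out of the panel.
- cam (a joint): Turn of the fastener, rad: 0 = unlocked (slot along the housing's y), 1.571 = locked at its stop (slot front to back, in line with the two small white ridges on the collar); grows clockwise seen from above. Starts at 0 to 0.4. Takes 0.05 N m, up to 0.2 N m from 0.65 rad on, where a lug under the panel meets the keeper's ramp (see there).
- wipe_box: Blue and white cardboard box of wipes, 68 x 118 x 112 mm, loose; stands in the place that the housing leaves free. Origin: centre of its underside.
- petri_dish: Flat round petri dish, 64 mm across, 14 mm high, loose, in front of the block heater. Origin: centre of its underside.
- beaker: Clear beaker, 54 mm across, 70 mm high, loose, far right. Origin: centre of its underside.
- screwdriver: Screwdriver with a red handle, 178 mm long, 26 mm thick, loose, lying near the front middle of the bench. Origin: under its middle.
- seal: Black rubber bulb seal along the front rim of the housing, 8 mm thick, 134 mm long; origin at its middle. It meets the panel 7 mm before home, takes about 7 N at the front edge to press fully down, and lifts an unlocked panel again by about 4 mm at the front edge (0.02 rad).
- keeper (a point): Steel keeper inside the front wall of the housing (this point: on its middle, 74 mm in front of the housing's origin, 56 mm up). The lug runs under it and draws the panel home. Press on the slot's floor (5 to 10 N) while turning: else the finger's friction on the slot wall can hold the panel up and jam the cam. Turned with the panel over 5 mm proud, the lug misses it and blocks closing (turn back).
- collar (a point): Centre of the fixed black collar round the fastener's head, at its top. The collar is 97 mm across at its foot, stands 14 mm above the panel, and the head (81 mm across) lies flush inside it. Axes: z out of the panel, x to the hinge.

How it is judged:
By the outcome, as a careful person would: the job done as asked, in the order asked, and still so for the second after the job is handed in, with the robot touching nothing.
It also fails if it takes over 54 s, if anything falls off the work surface, if the arm or the gripper's body presses on something with over 40 N, if the wrist force passes 120 N, or if a joint passes its speed limit or range.

ROBOT

A 6-joint arm with a two-finger parallel gripper is mounted at the origin on a cart in front of the work surface, level with it; the furniture and walls round the work are solid. World frame = base frame: x ahead of the robot, y to its left, z up, the work surface at z = 0. Lengths are in mm, angles in rad, forces in N, time in s.
With the tool pointing down it reaches from about 375 to 975 mm from the base axis. Payload 3.8 kg.
Tool frame: the origin (TCP) lies on the centre line of the jaws, within the pads' length; the fingertips stand env.tip_reach ahead of it and the grasp point (between the pads) lies 8 mm behind it (env.tip_reach is the distance from the TCP to the fingertips, in mm); z points along the fingers, y is the line along which they close (so a half turn about z gives the same grasp; the last joint's range is limited). The gripper opens to 88 mm and grips with 3 to 60 N. Pads are 18 mm wide; open, the fingers measure 123 mm over their backs; the gripper's body (75 mm by 187 mm) begins 45 mm behind the grasp point.
Start: joints at [-1.324, 0.264, 1.604, -0, 1.274, -0.037], TCP at [188.998, -647.995, 249.706] pointing down, gripper open.
Joint ranges: [-2.63, 2.63], [-0.94, 2.18], [0.31, 2.57], [-1.31, 4.45], [0, 2.66], [-2.55, 2.55]. Speed limits (rad/s): [2.57, 2.57, 3.14, 3.14, 3.14, 3.14].

INTERFACE

Orientations are given as a unit quaternion [x, y, z, w].
In Python, from station import env gives the robot as it stands.
- The arm moves only by the shell command python3 -m inch 'ROWS' [FORCE]. ROWS is JSON, a list that holds one entry, the list of rows, each a list of 5 numbers: the shift along the world's x, y, z in mm, then the turn about the world's z in units of 5 degrees (1.0 is 5 degrees), then the closure, from -1 (fully open) to 1 (shut). In form: [[[tx, ty, tz, turn, claw], ...]]. A call has 1 to 8 rows; each row is the pose to reach, as a shift and turn from the pose commanded when the call began; what a row does not reach only later rows make up. A row lasts 1/8 s, in which the tool goes at most 62.5 mm and 10.7 degrees, less where a joint would pass 70% of its speed; a pose out of reach is approached as far as the arm can. A call with a gripper value outside its range is refused whole. The fingers move at their own pace and stop on an object; FORCE is the grip in N (left out, the last holds). Time passes only in rows, so rows that repeat a pose let the fingers close. It gives the time, the measured TCP pose, the force, the opening and the grip force at its end, in the units of the state.
- env.sense(): the state, without advancing time (a new reading comes with each control period).
- env.camera(name): name is "scene" or "side" or "wrist"; returns the picture (480x640x3 uint8, red, green, blue); there is no depth.
- env.camera_params(name): a dict with "intrinsics" (3x3 intrinsics, pixels), "k1" (the pictures are not rectified: a ray, as slopes to the right and down, at radius r is drawn at 1 + k1 r^2 times it, then the intrinsics apply), "cam_to_world" (4x4, takes a point from camera to world coordinates). Camera axes: x right, y down, z forward; pixel columns grow to the right and rows downward; lengths in mm; the calibration is good to about 2 mm. A picture is of the moment at which its call begins: read the wrist's pose just before it. camera_params takes no time and is no camera call; for the wrist camera it gives the pose at the moment of the call.
- env.sign_off(): hands the job in; it is judged then, once.
The state is a dict: "time": time; "joints": joint angles; "dq": joint speeds; "tau": joint torques, N m; "ee_pos": TCP position; "ee_rot": TCP orientation; "ft_force": force on the tool from outside, world axes, zero at the start; "moment": the same for the moment, N m; "grip_width": opening from 0.0 (shut) to 1.0 (fully open); "grasp_force": force on a finger pad.
Only numpy, scipy, OpenCV 4.12 (cv2) and the standard library are available. Lean on these libraries where they do the work, as an engineer would, in place of code of your own. Each camera call takes 0.05 s, during which the arm holds its last target. There are 200 camera calls.

## Working session

There is one attempt and no reset: what is moved stays moved. The work goes in short steps, Python scripts to look and compute and a shell command to move; the robot and the scene stay as the last step left them, time stands still between calls to the robot, and variables do not carry over. Pictures are saved under pics/ and viewed, at most 10 in all, crops included, and the job is handed in when it is done.

```bash
mkdir -p pics; ls; python3 - <<'E'
from station import env
import cv2
print(env.tip_reach, env.sense())
for n in ("scene","side"):
    im=env.camera(n); cv2.imwrite(f"pics/{n}0.png",im[:,:,::-1]); p=env.camera_params(n); print(n,p)
E
```

```text
pics
11.0 {'time': 0.0, 'joints': array([-1.32390143e+00,  2.64729246e-01,  1.60536017e+00, -1.27560774e-05,
        1.27370785e+00, -3.69155234e-02]), 'dq': array([-1.88238342e-03,  6.16406651e-07, -1.06724763e-03, -1.51840969e-03,
       -2.91249887e-04,  4.30641566e-04]), 'tau': array([-1.71809883e-03, -5.02112567e+01, -3.56877637e+01,  7.23021710e-02,
        2.92933563e-02, -2.04741586e-04]), 'ee_pos': array([ 188.82722246, -647.3362869 ,  248.41156187]), 'ee_rot': array([ 9.89947474e-01,  1.41431201e-01, -1.21581409e-04, -1.09559872e-03]), 'ft_force': array([-0.45865997,  0.45249718, -0.40061533]), 'moment': array([0.02220572, 0.02890965, 0.03167621]), 'grasp_force': 0.0, 'grip_width': 1.0016509955899906}
scene {'intrinsics': array([[496.98166716,   0.        , 325.34226059],
       [  0.        , 496.98166716, 238.8535942 ],
       [  0.        ,   0.        ,   1.        ]]), 'k1': -0.03766917075128078, 'cam_to_world': array([[-7.65558510e-01, -3.80279975e-01,  5.18948272e-01,
        -1.09809291e+02],
       [-6.42918371e-01,  4.82283443e-01, -5.95028275e-01,
         8.14138983e+02],
       [-2.40028216e-02, -7.89170338e-01, -6.13705176e-01,
         8.99377019e+02],
       [ 0.00000000e+00,  0.00000000e+00,  0.00000000e+00,
         1.00000000e+00]])}
side {'intrinsics': array([[620.02445986,   0.        , 326.03634039],
       [  0.        , 620.02445986, 244.32914278],
       [  0.        ,   0.        ,   1.        ]]), 'k1': -0.022539353207355752, 'cam_to_world': array([[-9.70111822e-01, -8.13255723e-02,  2.28624592e-01,
         1.14854162e+02],
       [-2.41873302e-01,  3.99798992e-01, -8.84114286e-01,
         1.78976684e+03],
       [-1.95027813e-02, -9.12987906e-01, -4.07520214e-01,
         9.03387390e+02],
       [ 0.00000000e+00,  0.00000000e+00,  0.00000000e+00,
         1.00000000e+00]])}
```

View pics/scene0.png

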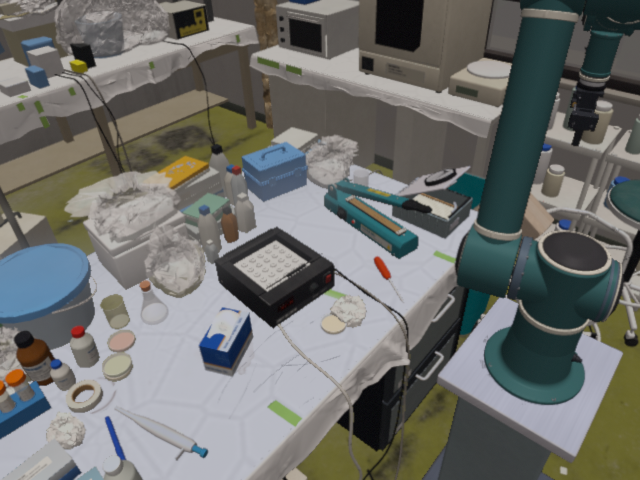

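View pics/side0.png

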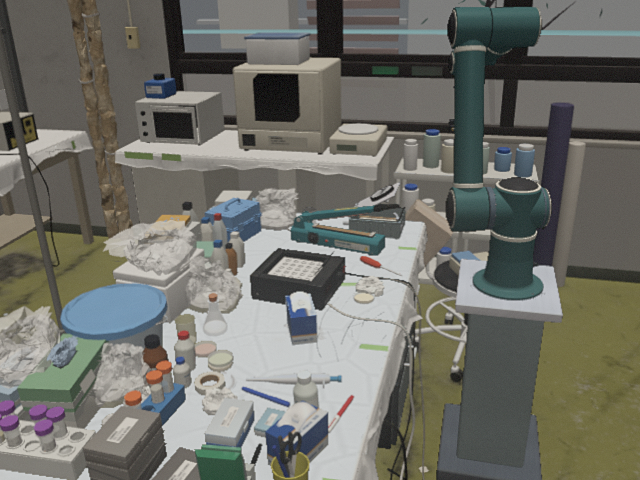

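The scene view shows the housing on the right (grey box about (435,210), raised panel at (440,180)) and the wipes box on the left (227,340). I'll look closer and take a wrist picture.

```bash
cat > h.py <<'E'
import numpy as np, cv2
from station import env
def ray(p,uv):
    K=p["intrinsics"];k=p["k1"]
    d=np.array([(uv[0]-K[0,2])/K[0,0],(uv[1]-K[1,2])/K[1,1]])
    r=np.linalg.norm(d);s=r
    for _ in range(20): s=r/(1+k*s*s)
    d=d*(s/r) if r>0 else d
    T=np.array(p["cam_to_world"]); v=T[:3,:3]@np.array([d[0],d[1],1]); return T[:3,3],v/np.linalg.norm(v)
def onz(p,uv,z):
    o,v=ray(p,uv); return o+v*(z-o[2])/v[2]
def proj(p,X):
    T=np.array(p["cam_to_world"]);c=T[:3,:3].T@(np.array(X)-T[:3,3]);d=c[:2]/c[2];d=d*(1+p["k1"]*(d@d));K=p["intrinsics"]
    return np.array([K[0,0]*d[0]+K[0,2],K[1,1]*d[1]+K[1,2]])
E
python3 - <<'E'
from h import *
p=env.camera_params("scene")
for uv in [(432,218),(437,180),(409,226)]: print(onz(p,uv,0),onz(p,uv,70))
w=env.camera("wrist");pw=env.camera_params("wrist");print(pw)
cv2.imwrite("pics/w0.png",w[:,:,::-1])
a=cv2.imread("pics/scene0.png")[140:260,320:480];b=cv2.imread("pics/side0.png")[170:290,280:440]
c=np.hstack([cv2.resize(x,None,fx=2.5,fy=2.5,interpolation=2) for x in (a,b)])
d=cv2.resize(cv2.imread("pics/w0.png"),(400,300))
cv2.imwrite("pics/m0.png",np.vstack([c,np.hstack([d,d*0])]))
E
```

```text
[ 458.8761897  -342.96558619    0.        ] [ 414.61445873 -252.90622492   70.        ]
[ 560.61755806 -550.22814513    0.        ] [ 508.43712822 -444.0371963    70.        ]
[ 492.14530713 -263.72369755    0.        ] [ 445.29418576 -179.83186345   70.        ]
{'intrinsics': array([[340.66571884,   0.        , 322.35143752],
       [  0.        , 340.66571884, 236.75730157],
       [  0.        ,   0.        ,   1.        ]]), 'k1': -0.017406607245369576, 'cam_to_world': array([[ 2.80047553e-01, -9.16481561e-01, -2.85718246e-01,
         2.63610700e+02],
       [-9.59982440e-01, -2.68180465e-01, -8.07028708e-02,
        -6.25803054e+02],
       [-2.66135888e-03,  2.96885140e-01, -9.54909488e-01,
         3.84940361e+02],
       [ 0.00000000e+00,  0.00000000e+00,  0.00000000e+00,
         1.00000000e+00]])}
```

View pics/m0.png

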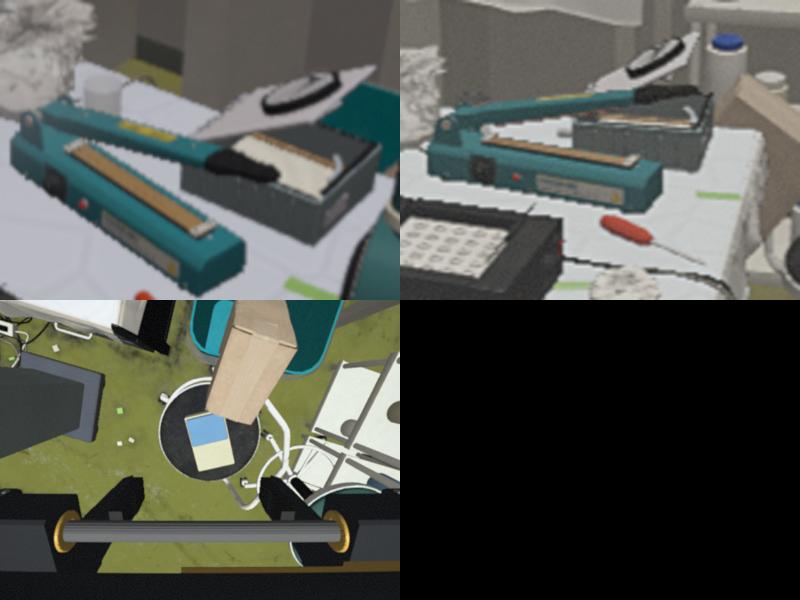

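```bash
python3 - <<'E'
from h import *
p=env.camera_params("scene")
for n,uv,z in [("FL",(446,237),0),("FLtop",(448,217),70),("RL",(393,218),0),("FR",(472,208),0),("FRtop",(472,190),70)]: print(n,onz(p,uv,z))
E
python3 -m inch '[[[0,0,50,0,1],[40,40,80,0,1],[80,80,100,0,1],[110,120,120,-1,1],[140,160,120,-2,1],[160,200,120,-3,1],[160,220,120,-4,1],[160,220,120,-5,1]]]'
```

```text
FL [ 377.50172742 -284.59128409    0.        ]
FLtop [ 381.29430458 -285.35619933   70.        ]
RL [ 5.53538647e+02 -2.68609743e+02  1.13686838e-13]
FR [ 387.26329151 -468.81305673    0.        ]
FRtop [ 393.85035661 -458.34625075   70.        ]
time: 1.15
ee_pos: [349.4, -426.2, 369.7]
ee_rot: [0.997, -0.077, 0.0, -0.0]
ft_force: [-0.7, -0.3, 0.5]
grip_width: 0.12
grasp_force: 0.0
```

```bash
python3 - <<'E'
from h import *
w=env.camera("wrist");pw=env.camera_params("wrist");np.save("pw1.npy",pw,allow_pickle=True);print(pw["cam_to_world"])
cv2.imwrite("pics/w1.png",w[:,:,::-1])
E
```

```text
[[-1.55737943e-01 -9.43138530e-01 -2.93658658e-01  4.26081142e+02]
 [-9.87797461e-01  1.48285173e-01  4.76202002e-02 -4.38632815e+02]
 [-1.36722067e-03  2.97491548e-01 -9.54723473e-01  5.05892988e+02]
 [ 0.00000000e+00  0.00000000e+00  0.00000000e+00  1.00000000e+00]]
```

View pics/w1.png

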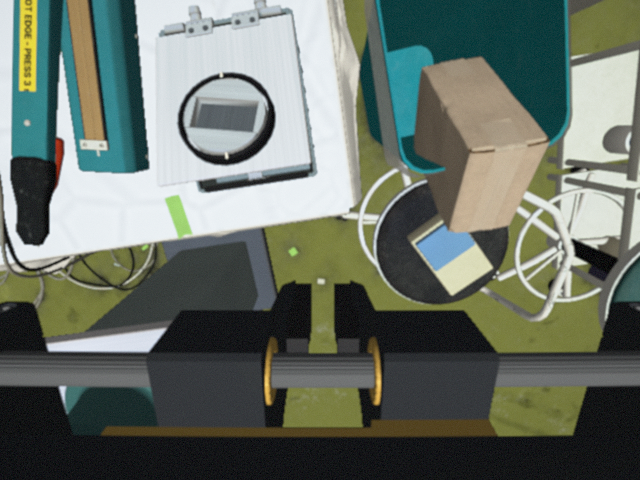

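The wrist view shows the panel with corners at about (157,38), (292,10), (314,170), (157,185), the slot around (227,114) and the ridges at (223,75) and (226,158). The sealer is close on the left.

```bash
cat >> h.py <<'E'
from scipy.optimize import least_squares
def hinge_pt(q,d,y,n):  # d in front of hinge, y left, n along panel normal
    x0,y0,yaw,a=q; c,s=np.cos(yaw),np.sin(yaw)
    lx=92-d*np.cos(a)+n*np.sin(a); z=75+d*np.sin(a)+n*np.cos(a)
    return np.array([x0+c*lx-s*y,y0+s*lx+c*y,z])
E
python3 - <<'E'
from h import *
pw=np.load("pw1.npy",allow_pickle=True).item(); ps=env.camera_params("scene")
obs=[((10,77,3),(157,38)),((10,-77,3),(292,10)),((187,-77,3),(314,170)),((187,77,3),(157,185)),((130-46,0,17),(223,75)),((130+46,0,17),(226,158))]
f=lambda q:np.concatenate([proj(pw,hinge_pt(q,*m))-u for m,u in obs])
r=least_squares(f,[480,-352,.07,.5]);q=r.x;np.save("q.npy",q);print(q,r.fun.round(1))
print("hinge",hinge_pt(q,0,0,0),"slot",hinge_pt(q,130,0,17),"L,R",hinge_pt(q,150,63,3),hinge_pt(q,150,-63,3))
h=q.copy();h[3]=0
print("home slot",hinge_pt(h,130,0,17),"R",hinge_pt(h,150,-63,3),"L",hinge_pt(h,150,63,3))
# slot angle: dark mask corners
im=cv2.imread("pics/w1.png");g=cv2.cvtColor(im,6)
print(g[114,180:275:4],g[80:150:4,227])
# sealer handle triangulation
def tri(u,v):
    a,d=ray(pw,u);b,e=ray(ps,v);A=np.array([[d@d,-d@e],[d@e,-e@e]]);t=np.linalg.solve(A,[(b-a)@d,(b-a)@e]);return a+t[0]*d,b+t[1]*e
print("handle",tri((32,235),(430,209)))
E
```

```text
[ 4.68670603e+02 -3.46580377e+02 -2.37107355e-02  5.01547678e-01] [-0.8 -2.   1.1  4.2 -3.4 -5.   1.1  1.  -0.1  0.2  2.   1.3]
hinge [ 560.64474336 -348.76156003   75.        ] slot [ 454.85866388 -346.25282412  152.40808505] L,R [ 432.09136678 -282.69518016  149.74799543] [ 429.10409403 -408.65976328  149.74799543]
home slot [ 430.68128458 -345.67945322   92.        ] R [ 409.19326994 -408.18757451   78.        ] L [ 412.18054269 -282.22299139   78.        ]
[ 24 150 198 144 107  98  95  87  95  94  93 100  98  94  97  91  94  93
  94 156 203 176  43  14] [197 193 200 206 201 164 148  97  94  92  94  94  93 200 203 201 195 196]
handle (array([ 374.16170174, -135.75439319,  184.4090449 ]), array([ 367.03648781, -138.34878383,  183.11551895]))
```

```bash
python3 -m inch '[[[20,5,0,2,1],[40,10,0,4,1],[60,15,0,6,1],[70,20,-20,8,1],[70,20,-50,10,1],[70,20,-50,12,1],[70,20,-50,14,1],[70,20,-50,16,1]]]'; python3 -m inch '[[[0,0,0,2,1],[0,0,0,3.8,1],[0,0,0,3.8,1]]]'; python3 - <<'E'
from h import *
w=env.camera("wrist");pw=env.camera_params("wrist");np.save("pw2.npy",pw,allow_pickle=True);s=env.sense();print(pw["cam_to_world"],s["ee_pos"],s["joints"])
cv2.imwrite("pics/w2.png",w[:,:,::-1])
E
```

```text
time: 2.2
ee_pos: [418.8, -408.0, 319.1]
ee_rot: [0.811, 0.585, -0.0, -0.001]
ft_force: [0.2, 0.4, -0.4]
grip_width: 0.005
grasp_force: 0.0
time: 2.58
ee_pos: [418.8, -408.1, 319.3]
ee_rot: [0.706, 0.708, -0.0, -0.0]
ft_force: [-0.1, 0.5, -0.0]
grip_width: 0.004
grasp_force: 0.0
[[ 9.99997769e-01  1.84508675e-03  1.02804012e-03  4.19315237e+02]
 [ 2.06691838e-03 -9.55040475e-01 -2.96468244e-01 -3.30640785e+02]
 [ 4.34810295e-04  2.96469708e-01 -9.55042158e-01  4.55651846e+02]
 [ 0.00000000e+00  0.00000000e+00  0.00000000e+00  1.00000000e+00]] [ 418.83484468 -408.06725046  319.35086348] [-8.14965073e-01  5.84031998e-02  1.71319296e+00 -1.23847447e-05
  1.37061094e+00 -8.17009549e-01]
```

View pics/w2.png

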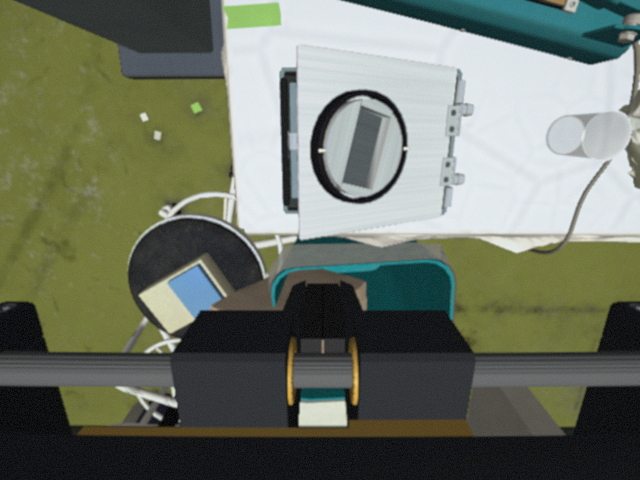

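The wrist view shows the panel's front corners at (298,46) and (300,239), rear corners at (462,68) and (445,214), ridges at (321,149) and (404,149), and the slot around (366,147), tilted slightly clockwise. I'll refit with these.

```bash
python3 - <<'E'
from h import *
p1=np.load("pw1.npy",allow_pickle=True).item();p2=np.load("pw2.npy",allow_pickle=True).item()
ms=[(10,77,3),(10,-77,3),(187,-77,3),(187,77,3),(84,0,17),(176,0,17)]
o=[(p2,m,u) for m,u in zip(ms,[(462,68),(445,214),(300,239),(298,46),(404,149),(321,149)])]
f=lambda q:np.concatenate([proj(p,hinge_pt(q,*m))-u for p,m,u in o])
r=least_squares(f,np.load("q.npy"),loss="soft_l1");q=r.x;np.save("q.npy",q);print(q,f(q).round(1))
for a in (q[3],.3,.1,0.02,0):
    h=q.copy();h[3]=a;print(round(a,2),"slot",hinge_pt(h,130,0,17).round(1),"floor",hinge_pt(h,130,0,5).round(1),"R",hinge_pt(h,150,-63,3).round(1))
im=cv2.imread("pics/w2.png");g=cv2.cvtColor(im,6);x0,y0=315,95
c=g[y0:200,x0:405];m=((c>55)&(c<150)).astype(np.uint8);m=cv2.morphologyEx(m,cv2.MORPH_OPEN,np.ones((5,5)))
n,l,st,ce=cv2.connectedComponentsWithStats(m);print(st,ce)
for i in range(1,n):
    if st[i,4]<800: continue
    cn=cv2.findContours((l==i).astype(np.uint8),0,1)[0][0]
    box=cv2.boxPoints(cv2.minAreaRect(cn))+[x0,y0]
    # onto panel plane n=17
    P0=hinge_pt(q,130,0,17);ex=hinge_pt(q,129,0,17)-P0;ey=hinge_pt(q,130,1,17)-P0;nn=hinge_pt(q,130,0,18)-P0
    for b in box:
        O,v=ray(p2,b);X=O+v*((P0-O)@nn)/(v@nn)-P0;print(b,(X@ex).round(1),(X@ey).round(1))
E
```

```text
[ 4.73343792e+02 -3.45437251e+02 -5.49811258e-03  4.76940635e-01] [-0.8 -0.5 -0.8  3.   0.7 -1.5  0.5  0.3  3.1 -0.8 -1.9  0.8]
0.48 slot [ 457.7 -345.4  149.8] floor [ 452.1 -345.3  139.1] R [ 433.1 -408.2  146.5]
0.3 slot [ 446.2 -345.3  129.7] floor [ 442.6 -345.3  118.2] R [ 422.6 -408.2  122.2]
0.1 slot [ 437.7 -345.2  104.9] floor [ 436.5 -345.2   93. ] R [ 416.  -408.1   93. ]
0.02 slot [ 435.7 -345.2   94.6] floor [ 435.5 -345.2   82.6] R [ 415.1 -408.1   81. ]
0 slot [ 435.3 -345.2   92. ] floor [ 435.3 -345.2   80. ] R [ 415.  -408.1   78. ]
[[   0    0   90  105 7450]
 [  28   11   39   82 2000]] [[43.61718121 51.62765101]
 [47.7885     53.387     ]]
[341.72973251 183.62162018] -23.9 -28.8
[354.91891861 104.48648357] -13.1 35.8
[382.97297668 109.16216278] 15.7 33.2
[369.78378677 188.29730225] 5.9 -34.8
```

```bash
python3 -m inch '[[[8,0,-40,0,1],[17,0,-90,0,1],[17,0,-125,0,1],[17,0,-140,0,1],[17,0,-150,0,1],[16,0,-158,0,1],[14,0,-166,0,1],[12,0,-174,0,1]]]' 20; python3 -m inch '[[[-2,0,-8,0,1],[-4,0,-16,0,1],[-5,0,-24,0,1],[-6,0,-32,0,1],[-7,0,-38,0,1]]]'
```

```text
time: 3.62
ee_pos: [431.3, -408.6, 146.3]
ee_rot: [0.706, 0.709, -0.0, 0.001]
ft_force: [-0.9, 0.3, 2.1]
grip_width: 0.005
grasp_force: 0.4
time: 4.25
ee_pos: [423.9, -407.9, 107.0]
ee_rot: [0.705, 0.709, 0.0, -0.0]
ft_force: [-0.5, -0.1, -0.3]
grip_width: 0.011
grasp_force: 0.3
```

```bash
python3 -m inch '[[[-2,0,-5,0,1],[-4,0,-10,0,1],[-6,0,-13,0,1],[-8,0,-16,0,1],[-8,0,-18,0,1]]]'; python3 -m inch '[[[0,0,-1,0,1],[0,0,-2,0,1],[0,0,-2,0,1]]]'
```

```text
time: 4.88
ee_pos: [416.8, -408.4, 90.7]
ee_rot: [0.706, 0.709, 0.0, 0.001]
ft_force: [0.6, 2.4, 6.5]
grip_width: 0.008
grasp_force: 3.3
time: 5.25
ee_pos: [416.8, -408.4, 89.3]
ee_rot: [0.706, 0.709, 0.0, 0.001]
ft_force: [-0.3, 2.5, 7.7]
grip_width: 0.004
grasp_force: 4.2
```

```bash
python3 -m inch '[[[0,0,-1,0,1],[0,0,-2,0,1],[0,0,-2,0,1]]]'; python3 -m inch '[[[0,0,10,0,1],[0,0,40,0,1],[5,20,90,2,1],[10,40,130,4,1],[10,60,130,6,1],[10,60,130,8,1],[10,60,130,10,1],[10,60,130,12,1]]]';python3 -m inch '[[[0,-30,0,2,1],[0,-60,0,4,1],[0,-60,0,4.3,1],[0,-60,0,4.3,1]]]'; python3 - <<'E'
from h import *
w=env.camera("wrist");pw=env.camera_params("wrist");np.save("pw3.npy",pw,allow_pickle=True);s=env.sense();print(s["ee_pos"],s["joints"])
cv2.imwrite("pics/w3.png",w[:,:,::-1])
E
```

```text
time: 5.62
ee_pos: [416.8, -408.4, 89.0]
ee_rot: [0.706, 0.709, 0.0, 0.001]
ft_force: [-2.0, 6.4, 18.3]
grip_width: 0.005
grasp_force: 9.2
time: 6.62
ee_pos: [425.3, -347.7, 215.2]
ee_rot: [0.254, 0.967, -0.0, -0.001]
ft_force: [-0.2, 0.1, 0.4]
grip_width: 0.004
grasp_force: 0.0
time: 7.12
ee_pos: [425.4, -407.3, 215.0]
ee_rot: [0.073, 0.997, 0.001, -0.001]
ft_force: [-0.6, 0.3, -0.1]
grip_width: 0.008
grasp_force: 0.0
[ 425.54660239 -407.10133194  215.1319765 ] [-8.05600439e-01  1.27739287e-01  1.83050722e+00  1.10856677e-04
  1.18498351e+00 -2.23103767e+00]
```

View pics/w3.png

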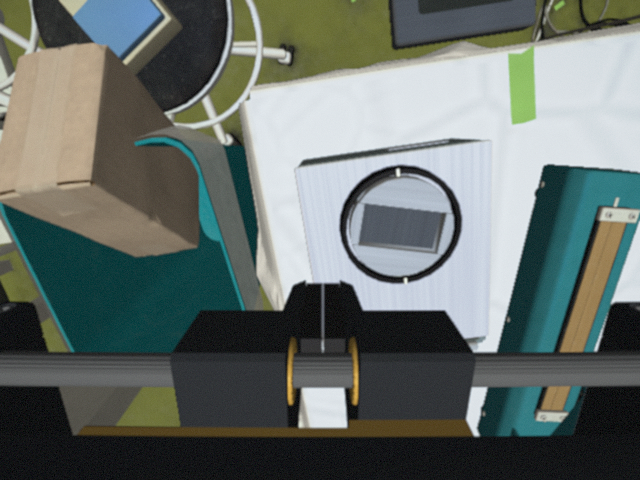

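The panel is down (pressed to 18 N at z=78). The slot is at about (402,229) and the ridges at (397,172) and (405,280). I'll measure the slot centre and direction.

```bash
python3 - <<'E'
from h import *
p=np.load("pw3.npy",allow_pickle=True).item()
R1,R2=onz(p,(397.5,172),94.5),onz(p,(405,280),94.5);print("ridges",R1,R2,"mid",(R1+R2)/2,"dir deg",np.degrees(np.arctan2(*(R2-R1)[1::-1])))
im=cv2.imread("pics/w3.png");g=cv2.cvtColor(im,6);x0,y0=350,185
c=g[y0:270,x0:455];m=((c>55)&(c<150)).astype(np.uint8);m=cv2.morphologyEx(m,cv2.MORPH_OPEN,np.ones((5,5)))
n,l,st,ce=cv2.connectedComponentsWithStats(m);i=1+np.argmax(st[1:,4]);print(st[i])
cn=cv2.findContours((l==i).astype(np.uint8),0,1)[0][0]
b=cv2.boxPoints(cv2.minAreaRect(cn))+[x0,y0];B=np.array([onz(p,x,94)for x in b]);print(b,B,B.mean(0))
for i in range(4): e=B[(i+1)%4]-B[i];print(np.linalg.norm(e),np.degrees(np.arctan2(e[1],e[0])))
q=np.load("q.npy");print([proj(p,hinge_pt([*q[:3],.02],d,y,3)).round() for d,y in ((187,77),(187,-77))])
E
```

```text
ridges [ 387.22887509 -343.85817527   94.5       ] [ 476.08009132 -344.7713568    94.5       ] mid [ 431.6544832  -344.31476603   94.5       ] dir deg -0.5888451249474069
[   9   19   87   48 3390]
[[357.90244293 244.87804794]
 [362.60975647 202.51219559]
 [445.9146347  211.76829147]
 [441.20732117 254.13414001]] [[ 440.21697812 -379.70824903   94.        ]
 [ 406.60750397 -372.20489748   94.        ]
 [ 423.22679198 -308.91815399   94.        ]
 [ 457.86691235 -314.02286614   94.        ]] [ 431.9795466  -343.71354166   94.        ]
34.43685579130402 167.41502917722752
65.43250441993528 75.2861757914647
35.01422603902537 -8.383009369252559
68.01536373469203 -105.04035005941539
[array([491., 145.]), array([294., 173.])]
```

```bash
python3 -m inch '[[[3,30,0,-1,1],[7,63,0,-1.2,1],[7,63,-50,-1.2,1],[7,63,-90,-1.2,1],[7,63,-100,-1.2,1],[7,63,-108,-1.2,1],[7,63,-115,-1.2,1],[7,63,-119,-1.2,1]]]'; python3 -m inch '[[[0,0,-2,0,1],[0,0,-3,0,1],[0,0,-4,0,1],[0,0,-4,0,1]]]'
```

```text
time: 8.18
ee_pos: [433.6, -345.6, 97.5]
ee_rot: [0.124, 0.992, -0.001, 0.001]
ft_force: [0.8, 0.5, 0.0]
grip_width: 0.008
grasp_force: 0.0
time: 8.68
ee_pos: [433.3, -345.4, 93.6]
ee_rot: [0.124, 0.992, -0.0, 0.0]
ft_force: [-0.9, 0.2, 5.3]
grip_width: 0.005
grasp_force: 2.5
```

```bash
python3 -m inch '[[[0,0,-1.5,0,1],[0,0,-2,-1,1],[0,0,-2,-2.5,1],[0,0,-2,-4,1],[0,0,-2,-5.5,1],[0,0,-2,-7,1],[0,0,-2,-8,1]]]'; python3 -c "
from station import env;print(env.sense()['moment'])"
```

```text
time: 9.55
ee_pos: [433.4, -346.8, 92.2]
ee_rot: [0.457, 0.889, -0.001, 0.001]
ft_force: [-3.4, -2.9, 5.7]
grip_width: 0.006
grasp_force: 4.4
[-0.46944964  0.37565185  0.06496821]
```

```bash
python3 -m inch '[[[0,0,-0.5,-1.5,1],[0,0,-0.5,-3,1],[0,0,-0.5,-4.5,1],[0,0,-0.5,-6,1],[0,0,-0.5,-7,1]]]'; python3 -m inch '[[[0,0,-0.5,-1,1],[0,0,-0.5,-2,1],[0,0,-0.5,-3,1],[0,0,-0.5,-3,1]]]';  python3 -c "
from station import env;print(env.sense()['moment'])"
```

```text
time: 10.18
ee_pos: [433.2, -347.0, 92.0]
ee_rot: [0.703, 0.711, -0.001, 0.002]
ft_force: [-3.5, -2.9, 8.0]
grip_width: 0.007
grasp_force: 5.4
time: 10.68
ee_pos: [433.8, -346.5, 91.6]
ee_rot: [0.789, 0.614, -0.0, 0.002]
ft_force: [-2.0, -0.9, 7.8]
grip_width: 0.004
grasp_force: 4.9
[-0.21479617  0.31651816  0.0320861 ]
```

```bash
python3 -m inch '[[[0,0,-0.3,-1,1],[0,0,-0.3,-2,1],[0,0,-0.3,-3,1],[0,0,-0.3,-3,1]]]';  python3 -c "
from station import env;print(env.sense()['moment'])"; python3 -m inch '[[[0,0,0,-1,1],[0,0,0,-2,1],[0,0,0,-2,1]]]';  python3 -c "
from station import env;print(env.sense()['moment'])"
```

```text
time: 11.18
ee_pos: [434.0, -346.9, 91.5]
ee_rot: [0.863, 0.506, 0.0, 0.002]
ft_force: [-2.1, -1.0, 9.0]
grip_width: 0.009
grasp_force: 5.0
[-0.30203997  0.35042114  0.01130519]
time: 11.55
ee_pos: [434.8, -346.2, 91.5]
ee_rot: [0.904, 0.428, 0.001, 0.002]
ft_force: [0.1, 1.1, 8.5]
grip_width: 0.008
grasp_force: 5.7
[ 0.06797185 -0.06866162  0.02505844]
```

```bash
python3 -m inch '[[[0,0,0,-1,1],[0,0,0,-2,1],[0,0,0,-2,1]]]';  python3 - <<'E'
from h import *
print(env.sense()['moment'])
w=env.camera("wrist");pw=env.camera_params("wrist");np.save("pw4.npy",pw,allow_pickle=True)
cv2.imwrite("pics/w4.png",w[:,:,::-1])
E
```

```text
time: 11.92
ee_pos: [435.2, -345.8, 91.5]
ee_rot: [0.938, 0.348, 0.002, 0.002]
ft_force: [2.8, 1.8, 7.1]
grip_width: 0.005
grasp_force: 6.9
[ 0.36302855 -0.29555297  0.00601244]
```

View pics/w4.png

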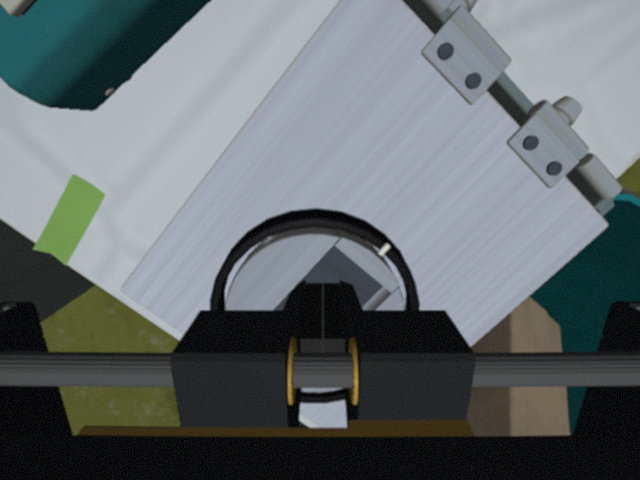

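```bash
python3 - <<'E'
from h import *
p=np.load("pw4.npy",allow_pickle=True).item()
d=lambda a,b,z:np.degrees(np.arctan2(*((onz(p,a,z)-onz(p,b,z))[1::-1])))
print("slot side",d((341,238),(278,300),92),"slot end",d((341,238),(403,290),92),"panel",d((340,0),(122,288),78)); print(onz(p,(341,238),92),onz(p,(384,250),92))
g=cv2.imread("pics/w4.png");cv2.imwrite("pics/c4.png",cv2.resize(g[200:340,200:430],None,fx=3.4,fy=3.4,interpolation=2))
E
```

```text
slot side -2.93479336617031 slot end 89.81189777362331 panel -0.022133444027519704
[ 466.89134316 -328.9592861    92.        ] [ 474.78241985 -346.309977     92.        ]
```

View pics/c4.png

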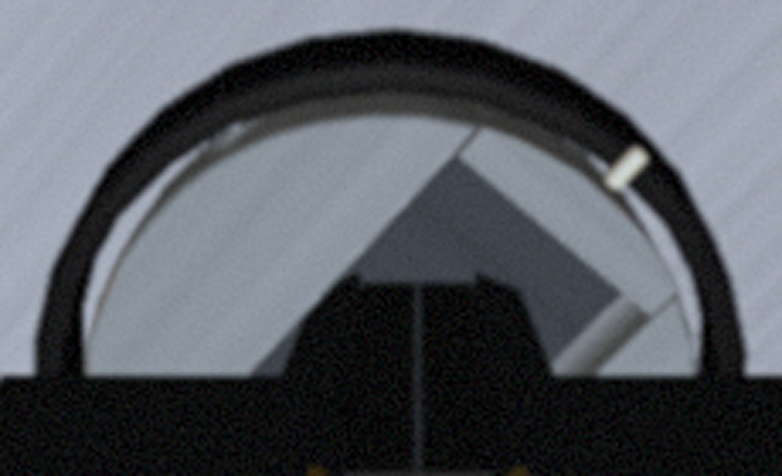

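```bash
python3 -m inch '[[[0,0,0,-1,1],[0,0,0,-2,1],[0,0,0,-3,1],[0,0,0,-3,1]]]';  python3 - <<'E'
from h import *
print(env.sense()['moment'],env.sense()['joints'])
w=env.camera("wrist");pw=env.camera_params("wrist");np.save("pw5.npy",pw,allow_pickle=True)
cv2.imwrite("pics/w5.png",w[:,:,::-1]);g=w[:,:,::-1]
cv2.imwrite("pics/c5.png",cv2.resize(g[200:340,200:430],None,fx=3.4,fy=3.4,interpolation=2))
E
```

```text
time: 12.48
ee_pos: [435.1, -345.8, 91.5]
ee_rot: [0.975, 0.222, 0.002, 0.002]
ft_force: [2.4, 1.8, 8.5]
grip_width: 0.005
grasp_force: 5.7
[ 0.33864462 -0.22983958  0.02213229] [-7.17120605e-01  1.89431081e-01  2.00951056e+00  1.62466634e-03
  9.37941878e-01  4.04068383e-01]
```

View pics/c5.png

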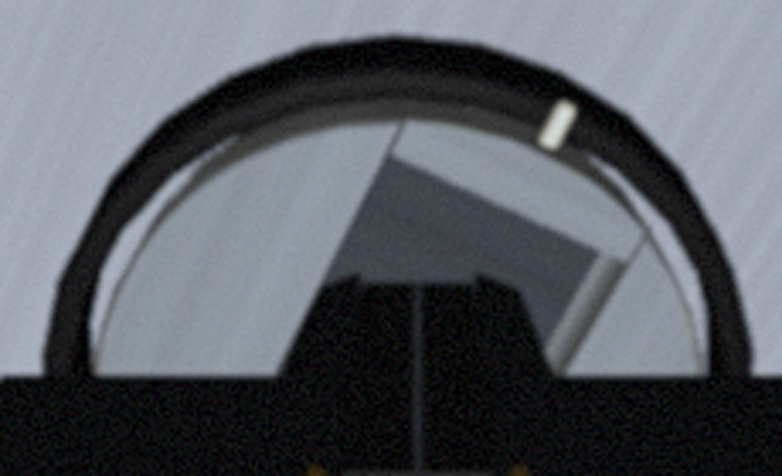

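```bash
python3 - <<'E'
from h import *
p=np.load("pw5.npy",allow_pickle=True).item()
P=lambda c,z:onz(p,(200+c[0]/3.4,200+c[1]/3.4),z)
d=lambda a,b,z:np.degrees(np.arctan2(*((P(a,z)-P(b,z))[1::-1])))
print("slot side",d((403,122),(285,375),92),"slot side2",d((648,230),(565,375),92),d((648,230),(403,122),92), "end mid",(P((403,122),92)+P((648,230),92))/2,"ridge",P((558,125),92))
E
```

```text
slot side 1.5222648243659196 slot side2 0.41674230832980313 -89.08495369653588 end mid [ 467.13860572 -345.75049923   92.        ] ridge [ 474.77676437 -346.0351236    92.        ]
```

```bash
python3 -m inch '[[[0,0,5,0,1],[0,0,5,2,1],[0,0,5,4,1],[0,0,5,6,1],[0,0,5,8,1],[2,0,5,10,1],[6,0,5,12,1],[10,0,5,12.8,1]]]'; python3 -m inch '[[[0,0,0,0,1],[0,0,-5,0,1],[0,0,-5,0,1],[0,-3,-5,0,1],[0,-6,-5,0,1],[0,-8,-5,0,1],[0,-8,-5,0,1]]]'; python3 -c "
from station import env;print(env.sense()['moment'])"
```

```text
time: 13.52
ee_pos: [442.6, -344.8, 94.0]
ee_rot: [0.708, 0.707, -0.0, -0.001]
ft_force: [0.1, 0.1, 0.2]
grip_width: 0.005
grasp_force: 0.0
time: 14.4
ee_pos: [443.3, -349.9, 91.3]
ee_rot: [0.709, 0.705, 0.002, -0.002]
ft_force: [-1.5, 13.3, 17.8]
grip_width: 0.006
grasp_force: 8.9
[ 2.23551477  0.18153993 -0.00345106]
```

```bash
python3 -m inch '[[[0,0,2,0,1],[2,-2,2,0,1],[3,-4,2,0,1],[3,-4,2,0,1]]]'; python3 - <<'E'
from h import *
print(env.sense()['moment'])
w=env.camera("wrist");pw=env.camera_params("wrist");np.save("pw6.npy",pw,allow_pickle=True)
cv2.imwrite("pics/w6.png",w[:,:,::-1])
E
```

```text
time: 14.9
ee_pos: [443.4, -352.7, 91.3]
ee_rot: [0.709, 0.705, 0.001, -0.006]
ft_force: [-7.6, 15.8, 17.8]
grip_width: 0.003
grasp_force: 10.2
[ 2.3627232   1.04013876 -0.06139935]
```

```bash
python3 -m inch '[[[-3,8,4,0,1],[-8,12,12,0,1],[-8,12,60,0,1],[-8,-60,120,0,1],[-8,-60,120,0,1]]]'; python3 - <<'E'
from h import *
w=env.camera("wrist");p=env.camera_params("wrist");np.save("pw7.npy",p,allow_pickle=True)
print(env.sense()["ee_pos"])
g=np.ascontiguousarray(w[:,:,::-1]);cv2.imwrite("pics/w7.png",g)
c=proj(p,[433,-345,92]);print(c,[proj(p,(433+dx,-345,92)) for dx in(-42,42)]);x,y=int(c[0])-70,int(c[1])-55;print(x,y)
cv2.imwrite("pics/c7.png",cv2.resize(g[max(y,0):y+110,x:x+140],None,fx=5,fy=5,interpolation=2))
E
```

```text
time: 15.58
ee_pos: [438.8, -420.0, 215.1]
ee_rot: [0.709, 0.705, -0.0, 0.003]
ft_force: [0.2, -0.4, 0.3]
grip_width: 0.004
grasp_force: 0.0
[ 439.42417298 -423.15463203  217.35734918]
[310.81532273 128.48899045] [array([253.34428431, 128.92075662]), array([368.22828233, 128.16554859])]
240 73
```

View pics/c7.png

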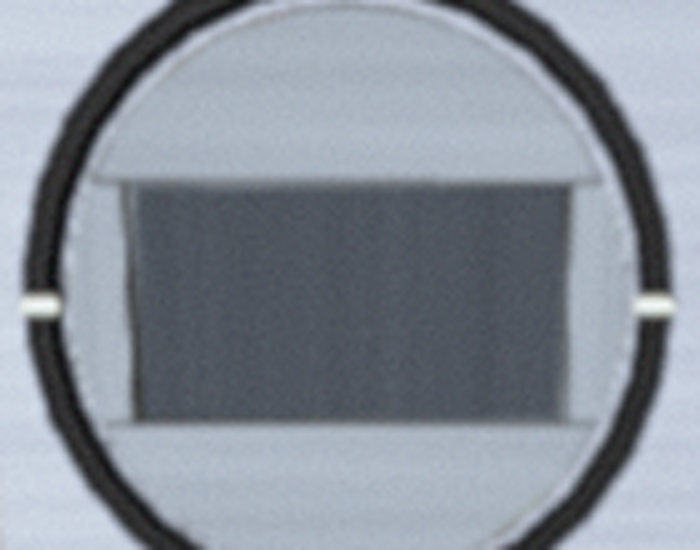

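The slot lines up with both white ridges, its floor read about 80 mm (home), and the arm is clear. I'm handing in the job.

```bash
python3 -m inch '[[[0,-10,30,0,1],[0,-10,30,0,1],[0,-10,30,0,1]]]'; python3 -c "
from station import env;print(env.sign_off())"
```

```text
time: 16.0
ee_pos: [437.5, -426.1, 240.0]
ee_rot: [0.709, 0.706, 0.0, -0.001]
ft_force: [0.1, -0.1, 0.0]
grip_width: 0.003
grasp_force: 0.0
the job is handed in; nothing more can be done
None
```

I pushed the panel down onto its seal, turned the fastener clockwise until its slot lined up with both white ridges, and handed the job in at 16 s with the arm clear; pressing reached about 18 N on the slot floor during the final stop check, above the 5–10 N advised.

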